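Let the avocado stone out of the seed feeder

TASK

A wooden seed feeder on the sowing table holds two seeds, each in its own sloping lane behind a gate that hangs from a rocking lever. Press down the plate at the near end of the lever over the lane with the larger seed (the avocado stone), keep it down until the stone has rolled out into the black tray, then let the lever come back up so that its gate is shut again. Do not touch the seeds, leave the lever of the smaller seed alone, and leave the other things on the table where they are.

Things in the scene. Friction and masses are not known exactly. Their poses are not given: they have to be found in the camera images.
- feeder: Two-lane plywood seed feeder, fixed. Origin on the table under the pivot axle, midway between the lanes; x points down the lanes towards the tray, y to the left lane. Lanes at y = +60 and -60 mm, 54 mm wide, x = -30 to 170 mm, sloping down to +x at 0.2 rad. Posts at x = 0 (y = -102, 0, 102 mm), 188 mm high, carry the axle at height 175 mm. Gates hang at x = 110 mm; tray at x = 155 to 300 mm.
- lever_left (a joint): Angle (rad) of the left rocking lever, an aluminium bar over the left lane (y = +60 mm), turning about the axle. 0 = level, gate shut; 0.45 = press plate fully down at its stop, gate fully up. A spring returns it when let go (no latch); pressing takes about 1 to 4 N. The larger seed slips under the gate from about 0.2 to 0.3 on and rolls out in about a second. If the gate comes down on a seed, press again.
- lever_right (a joint): Angle of the right rocking lever, over the right lane (y = -60 mm); the same as the left one in every way.
- lever_left_pad (a point): Centre of the top face of the left lever's press plate, 45 mm along the lever x 40 mm wide, 8 mm thick, at the lever's near end, 110 mm to the -x side of the axle; 179 mm above the table when level, about 48 mm lower when fully down. Moves with the lever; open air or the small pot (60 mm high) below it.
- lever_right_pad (a point): Centre of the top face of the right lever's press plate; the same as the left one.
- avocado_center (a point): Centre of the avocado stone: a brown ball of 46 mm diameter, the larger seed, waiting behind the gate of one lane (either one), its centre about 100 mm above the table. The black tray (walls 52 mm high, 214 mm wide, parted into a left and a right half, one per lane) is fixed below the lanes' ends; lying in it, the stone's centre is about 27 mm above the table.
- chestnut_center (a point): Centre of the chestnut: a brown ball of 26 mm diameter, the smaller seed, waiting behind the gate of the other lane.
- pot: Small terracotta pot, 60 mm wide, 60 mm high, standing on the table by the press plates. Origin at the centre of its underside.
- dibber: Wooden dibber with a steel point, 165 mm long, 24 mm thick, lying on the table to the left of the press plates. Origin on the table under its middle.
- jar: Glass jar with a white cap, 60 mm wide, 85 mm high, to the right of the feeder. Origin at the centre of its underside.
- mug: White mug, 80 mm wide, 92 mm high, on the left part of the table. Origin at the centre of its underside.
- trowel: Hand trowel lying on the right part of the table, 285 mm long, 65 mm wide. Origin on the table under its middle.
- pot_big: Large terracotta pot, 110 mm wide, 105 mm high, on the left part of the table. Origin at the centre of its underside.

How it is judged (in metres and radians):
On the way, in this order (a step that is already met when the one before it is completed fails the run):
1. the lever of the avocado stone's lane is pressed down (past 0.08 rad) (((value of joint lever_left above 0.08 rad and y of avocado_center in the frame of feeder above 0 m) or (value of joint lever_right above 0.08 rad and y of avocado_center in the frame of feeder below 0 m))), for 0.1 s.
2. the avocado stone is in the tray while its lever is still down (past 0.08 rad) (x of avocado_center in the frame of feeder between 0.157 and 0.298 m and y of avocado_center in the frame of feeder between -0.105 and 0.105 m and height (world z) of avocado_center below 0.04 m and ((value of joint lever_left above 0.08 rad and y of avocado_center in the frame of feeder above 0 m) or (value of joint lever_right above 0.08 rad and y of avocado_center in the frame of feeder below 0 m))), for 0.1 s.
At the end, for the whole second after the job is handed in: The avocado stone lies in the tray, both levers are back up (within 0.04 rad of level, gates shut), and the chestnut is still in its lane behind its gate (x of avocado_center in the frame of feeder between 0.157 and 0.298 m and y of avocado_center in the frame of feeder between -0.105 and 0.105 m and height (world z) of avocado_center below 0.04 m and value of joint each of lever_left, lever_right below 0.04 rad and x of chestnut_center in the frame of feeder between -0.03 and 0.11 m and z of chestnut_center in the frame of feeder above 0.08 m); the robot touches nothing.
It fails at once if the chestnut's lever is pressed (past 0.07 rad) ((value of joint lever_right above 0.07 rad and y of avocado_center in the frame of feeder above 0 m) or (value of joint lever_left above 0.07 rad and y of avocado_center in the frame of feeder below 0 m)).
It fails at once if the robot touches a seed (contact force between any of the fingers, the arm and avocado above 0.3 N or contact force between any of the fingers, the arm and chestnut above 0.3 N).
It fails at once if a seed is lifted (its centre more than 160 mm above the table) (height (world z) of any of avocado_center, chestnut_center above 0.16 m).
It fails at once if the chestnut leaves its lane (not (x of chestnut_center in the frame of feeder between -0.03 and 0.11 m and z of chestnut_center in the frame of feeder above 0.08 m)).
It fails at once if another thing on the table is moved by more than 25 mm, or lifted (distance of any of pot, dibber, jar, mug, trowel, pot_big from where it was at the start of the episode above 0.025 m).
It also fails if it takes over 32 s, if anything falls off the work surface, if the arm or the gripper's body presses on something with over 40 N, if the wrist force passes 120 N, or if a joint passes its speed limit or range.

ROBOT

A 6-joint arm with a two-finger parallel gripper is mounted at the origin on the work surface. World frame = base frame: x ahead of the robot, y to its left, z up, the work surface at z = 0. Lengths are in m, angles in degrees, forces in N, time in s.
With the tool pointing down it reaches from about 0.3 to 0.75 m from the base axis. Payload 8.5 kg.
Tool frame: the origin (TCP) lies midway between the tips of the shut fingers; the grasp point (between the pads) lies behind it (grasp_offset is the z of the grasp point in the tool frame, in m); z points along the fingers, y is the direction in which the jaws open and shut (so a half turn about z gives the same grasp; the last joint's range is limited). The gripper opens to 85 mm and grips with 20 to 120 N. Pads are 22 mm wide; open, the fingers measure 114 mm over their backs; the gripper's body (76 mm by 85 mm) begins 54 mm behind the grasp point. The pads swing forward as they close: fully open they stand 13 mm farther back than shut.
Start: joints at [63.352, 21.807, 74.336, -0, 83.858, -12.336], TCP at [0.136, 0.533, 0.231] pointing down, gripper open.
Joint ranges: [-178.18, 178.18], [-50.72, 133.34], [12.68, 142.11], [-81.47, 261.47], [9.98, 163.14], [-165.26, 165.26]. Speed limits (degrees/s): [136.94, 136.94, 180, 180, 180, 180].

INTERFACE

Orientations are given as a 3x3 rotation matrix whose columns are the frame's x, y, z axes.
In Python, from rig import * gives the robot as it stands.
- The arm moves only by the shell command python3 -m pendant 'ROWS' [FORCE]. ROWS is JSON, one flat list of numbers, 7 for each row, row after row: the finger opening in mm, from 0 to 85.4, then the shift along the tool's x, y, z in units of 50 mm (1.0 is 50 mm), then the turn, a rotation vector about the tool's x, y, z in units of 8 degrees (1.0 is 8 degrees). In form: [hand, dx, dy, dz, wx, wy, wz, hand, dx, dy, dz, wx, wy, wz, ...]. A call has 1 to 12 rows; each row shifts and turns the commanded pose from where the row before left it, along the tool's axes as they then stand; what a row does not reach is not made up. A row lasts 1/10 s, in which the tool goes at most 50 mm and 8.59 degrees, less where a joint would pass 70% of its speed; a pose out of reach is approached as far as the arm can. A call is refused whole if a number of a shift passes 1 or a number of a turn 1, either way. A call with a gripper value outside its range is refused whole. The fingers move at their own pace and stop on an object; FORCE is the grip in N (left out, the last holds). Time passes only in rows, so rows that do not move let the fingers close. It gives the time, the measured TCP pose, the force and the opening at its end, in the units of the state.
- observe(): the state, without advancing time (a new reading comes with each control period).
- get_image(name): name is "side" or "top"; returns a dict with "frame" (420x560x3 uint8, red, green, blue), "depth" (420x560 float32, m along the optical axis (not along the pixel's ray), 0 where there is no reading), "K" (3x3 intrinsics, pixels), "k1" (the pictures are not rectified: a ray, as slopes to the right and down, at radius r is drawn at 1 + k1 r^2 times it, then the intrinsics apply), "rvec" (rotation vector, rad) and "tvec" (3), from world to camera coordinates, as OpenCV has them. Camera axes: x right, y down, z forward; pixel columns grow to the right and rows downward; lengths in m; the calibration is good to about 2 mm. A picture is of the moment at which its call begins.
- close_job(): hands the job in, once; it reports no verdict.
The state is a dict: "time_s": time; "q": joint angles; "qvel": joint speeds; "joint_efforts": joint torques, N m; "position": TCP position; "tool_rot": TCP orientation; "ft_force": force on the tool from outside, world axes, zero at the start; "wrist_torque": the same for the moment, N m; "grip_width": finger opening in m.
Only numpy, scipy, OpenCV 4.12 (cv2) and the standard library are available. Lean on these libraries where they do the work, as an engineer would, in place of code of your own. Each camera call takes 0.05 s, during which the arm holds its last target.

## Working session

There is one attempt and no reset: what is moved stays moved. The work goes in short steps, Python scripts to look and compute and a shell command to move; the robot and the scene stay as the last step left them, time stands still between calls to the robot, and variables do not carry over. Pictures are saved under pics/ and viewed, and the job is handed in when it is done.

```bash
mkdir -p pics; ls; python3 - <<'E'
from rig import *
import cv2,numpy as np
for n in("side","top"):
    d=get_image(n); cv2.imwrite(f"pics/{n}0.png",d["frame"][:,:,::-1]); np.savez(f"pics/{n}0.npz",**d)
    print(n,d["K"].tolist(),d["k1"],d["rvec"],d["tvec"])
o=observe();print(o)
E
```

```text
pics
side [[382.5954590157773, 0.0, 284.0592754426244], [0.0, 382.5954590157773, 210.28454139300965], [0.0, 0.0, 1.0]] -0.04267515658408395 [ 2.29918186 -0.37345367  0.17845259] [-0.55156256  0.22513892  1.16468587]
top [[544.2684534754962, 0.0, 278.4386763000945], [0.0, 544.2684534754962, 211.20035009099192], [0.0, 0.0, 1.0]] 0.058941814429095976 [ 2.03735508 -2.1657302   0.23788531] [0.03508325 0.61455862 1.5578244 ]
{'time_s': 0.1, 'q': array([ 6.33518211e+01,  2.18378247e+01,  7.43791349e+01,  7.95378520e-04,
        8.38574225e+01, -1.23353391e+01]), 'qvel': array([-0.06931904,  0.00412358, -0.20451525,  0.02354984, -0.08535221,
       -0.08064975]), 'joint_efforts': array([ 3.91834808e-03, -4.49222660e+01, -2.31659228e+01, -1.36134836e-04,
        3.59368685e-03,  1.69126417e-05]), 'position': array([0.13584588, 0.53269515, 0.23077451]), 'tool_rot': array([[-9.68959900e-01,  2.47217231e-01, -5.94597585e-04],
       [ 2.47217775e-01,  9.68959256e-01, -1.15412072e-03],
       [ 2.90822304e-04, -1.26529179e-03, -9.99999157e-01]]), 'ft_force': array([-0.22869268,  0.76440337, -0.08755193]), 'wrist_torque': array([-0.01683982, -0.04369261,  0.00785577]), 'grip_width': 0.0854715556294819}
```

View pics/side0.png

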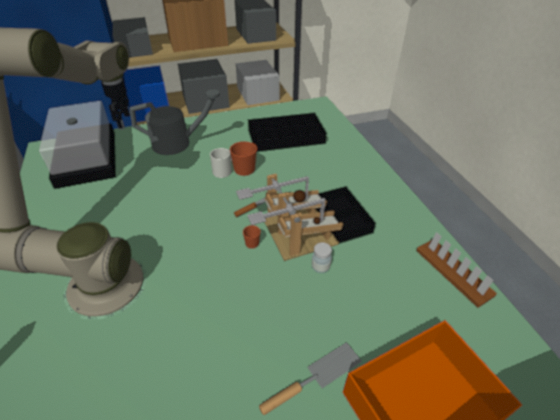

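View pics/top0.png

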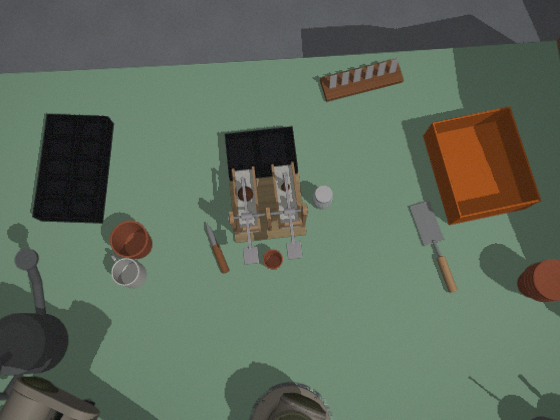

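```bash
cat > h.py <<'E'
import numpy as np,cv2
def load(n): return dict(np.load(f"pics/{n}.npz"))
def pts(d):
    H,W=d["depth"].shape
    v,u=np.mgrid[:H,:W].astype(float)
    K=d["K"];k=float(d["k1"])
    p=cv2.undistortPoints(np.stack([u.ravel(),v.ravel()],1)[:,None],K,np.array([k,0,0,0.])).reshape(H,W,2)
    z=d["depth"];c=np.dstack([p[...,0]*z,p[...,1]*z,z])
    R=cv2.Rodrigues(d["rvec"])[0]
    P=(c-d["tvec"].ravel())@R; P[z==0]=np.nan
    return P
def proj(d,X):
    return cv2.projectPoints(np.array(X,float).reshape(-1,1,3),d["rvec"],d["tvec"],d["K"],np.array([float(d["k1"]),0,0,0]))[0].reshape(-1,2)
E
python3 - <<'E'
from h import *
for n,(x0,y0,x1,y1) in(("top0",(195,115,345,285)),("side0",(220,160,390,290))):
    d=load(n);P=pts(d)
    f=d["frame"][y0:y1,x0:x1,::-1]; s=4 if n[0]=='s' else 3.5
    cv2.imwrite(f"pics/{n}z.png",cv2.resize(f,None,fx=s,fy=s,interpolation=cv2.INTER_CUBIC))
    # pad: region z 0.165..0.195
    m=(P[...,2]>0.165)&(P[...,2]<0.2)
    mm=np.zeros_like(m);mm[y0:y1,x0:x1]=m[y0:y1,x0:x1]
    nl,L,S,C=cv2.connectedComponentsWithStats(mm.astype(np.uint8))
    for i in range(1,nl):
        if S[i,4]>20: q=P[L==i];print(n,C[i],S[i],q.mean(0).round(3),q.min(0).round(3),q.max(0).round(3))
d=load("top0");P=pts(d)
for u,v in((251,255),(294,250),(244,193),(285,187),(273,260),(250,218),(289,214),(322,197),(215,250)): print(u,v,P[v,u].round(3))
d=load("side0");P=pts(d)
for u,v in((245,194),(259,217),(299,197),(317,220),(252,237)): print(u,v,P[v,u].round(3))
E
```

```text
top0 [269.03303303 226.36636637] [ 228  173   81   92 1332] [0.55  0.027 0.18 ] [ 0.449 -0.084  0.165] [0.701 0.14  0.198]
side0 [276.98696785 200.03649001] [ 236  174   89   51 1151] [0.562 0.016 0.177] [ 0.45  -0.089  0.165] [0.703 0.132 0.191]
251 255 [0.474 0.081 0.171]
294 250 [ 0.48  -0.038  0.176]
244 193 [0.647 0.091 0.185]
285 187 [ 0.66  -0.024  0.176]
273 260 [0.479 0.023 0.005]
250 218 [0.576 0.078 0.178]
289 214 [ 0.582 -0.031  0.175]
322 197 [ 0.648 -0.135  0.081]
215 250 [0.518 0.196 0.024]
245 194 [0.474 0.07  0.179]
259 217 [ 0.487 -0.045  0.18 ]
299 197 [0.66  0.075 0.113]
317 220 [ 0.681 -0.037  0.101]
252 237 [ 0.471 -0.002  0.055]
```

```bash
sleep 1
```

```text
(no output)
```

View pics/top0z.png

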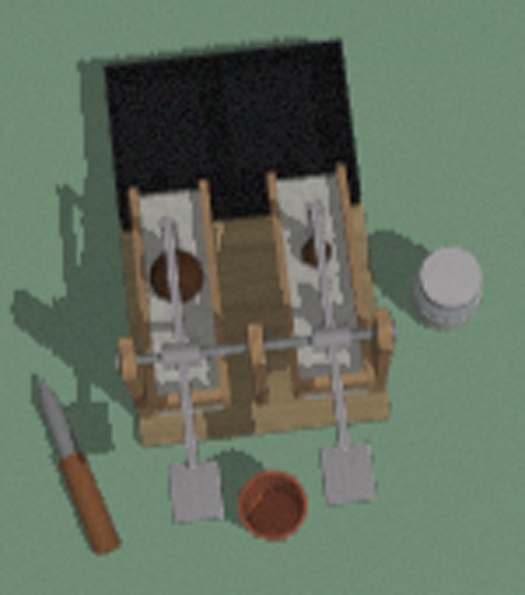

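View pics/side0z.png

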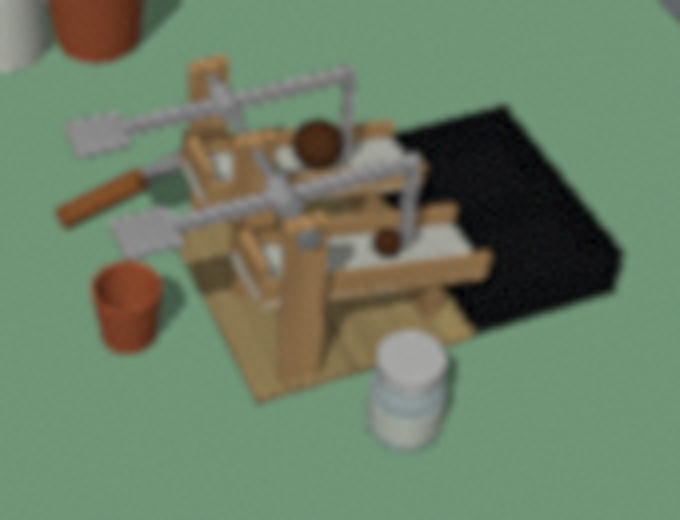

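```bash
python3 - <<'E'
from h import *
import rig
t,s=load("top0"),load("side0")
def P3(d):return np.hstack([cv2.Rodrigues(d["rvec"])[0],d["tvec"].reshape(3,1)])
def und(d,p):return cv2.undistortPoints(np.array(p,float).reshape(1,1,2),d["K"],np.array([float(d["k1"]),0,0,0])).reshape(2,1)
def tri(a,b):
    X=cv2.triangulatePoints(P3(t),P3(s),und(t,a),und(s,b)).ravel();X=X[:3]/X[3]
    print(X.round(4),(proj(t,X)-a).round(1),(proj(s,X)-b).round(1));return X
z=lambda x,y:(195+(x+.5)/3.5-.5,115+(y+.5)/3.5-.5)
w=lambda x,y:(220+(x+.5)/4-.5,160+(y+.5)/4-.5)
L=tri(z(196,490),w(98,135)); R=tri(z(348,473),w(146,233))
a=tri(z(181,356),w(222,100)); b=tri(z(328,340),w(285,192))
print("avo",tri(z(176,277),w(318,145)))
# pad depth patches
for n,d,c in(("top",t,z(196,490)),("side",s,w(98,135))):
    P=pts(d);u,v=map(int,np.round(c));q=P[v-4:v+5,u-5:u+6].reshape(-1,3);q=q[(q[:,2]>.16)&(q[:,2]<.2)];print(n,q.mean(0).round(4),np.median(q,0).round(4))
e=(a-L)[:2];print(np.degrees(np.arctan2(e[1],e[0])),np.linalg.norm(e)); e=(b-R)[:2];print(np.degrees(np.arctan2(e[1],e[0])));print(np.degrees(np.arctan2(*((R-L)[:2]*[1,-1]))))
print([k for k in dir(rig) if k[0]!='_'], getattr(rig,'grasp_offset',None))
E
```

```text
[0.4742 0.0818 0.1722] [[-0.   0.2]] [[ 0.1 -0. ]]
[ 0.4802 -0.038   0.1725] [[-0.   0.2]] [[ 0.2 -0. ]]
[0.5807 0.0884 0.1765] [[-0.   0.4]] [[ 0.3 -0.1]]
[ 0.5902 -0.0296  0.1742] [[ 0.1 -0.7]] [[-0.6  0.2]]
[0.6676 0.0933 0.1003] [[ 0.  -0.1]] [[-0.1  0. ]]
avo [0.66761911 0.09331122 0.10026296]
top [0.4727 0.0806 0.1779] [0.473  0.0807 0.1777]
side [0.4729 0.077  0.1773] [0.4733 0.0769 0.1772]
3.532908392762202 0.1067525952488231
4.403612677372589
2.8792023035888525
['MotionError', 'close_job', 'get_image', 'grasp_offset', 'observe'] -0.0187
```

```bash
python3 -m pendant '[0,-0.4,-0.32,0,0,0,0, 0,-0.7,-0.56,0,0,0,0, 0,-0.7,-0.56,0,0,0,0, 0,-0.7,-0.56,0,0,0,0, 0,-0.7,-0.56,0,0,0,0, 0,-0.7,-0.56,0,0,0,0, 0,-0.7,-0.56,0,0,0,0, 0,-0.7,-0.56,0,0,0,0, 0,-0.7,-0.56,0,0,0,0, 0,-0.7,-0.56,0,0,0,0, 0,-0.5,-0.4,0,0,0,0, 0,-0.3,-0.24,0,0,0,0]' 20
python3 - <<'E'
from rig import *
import numpy as np
o=observe();R=np.array(o["tool_rot"]);print(o["position"],(R.T@(np.array([.476,.080,.2])-o["position"])/.05).round(2)); print(R.round(3))
E
```

```text
time_s: 1.3
position: [0.4263, 0.1475, 0.231]
tool_rot: [[-0.968, 0.249, -0.001], [0.249, 0.968, -0.0], [0.0, -0.0, -1.0]]
ft_force: [-0.2, 0.6, 0.1]
grip_width: 0.0002
[0.42628847 0.14746161 0.23101296] [-1.3  -1.06  0.62]
[[-0.968  0.249 -0.001]
 [ 0.249  0.968 -0.   ]
 [ 0.    -0.    -1.   ]]
```

```bash
python3 -m pendant '[0,-0.45,-0.36,0,0,0,0, 0,-0.5,-0.4,0,0,0,0, 0,-0.35,-0.3,0,0,0,0, 0,0,0,0,0,0,-0.8, 0,0,0,0,0,0,-0.8, 0,0,0,0.2,0,0,-0.6, 0,0,0,0.2,0,0,0, 0,0,0,0.2,0,0,0, 0,0,0,0,0,0,0]'
python3 - <<'E'
from rig import *
import numpy as np,cv2
o=observe();R=np.array(o["tool_rot"]);print(o["position"],(R.T@(np.array([.476,.080,.18])-o["position"])/.05).round(2)); print(R.round(3))
a=get_image("top")["frame"][115:285,195:345,::-1];b=get_image("side")["frame"][130:290,200:390,::-1]
a=cv2.resize(a,(400,453));b=cv2.resize(b,(400,337));b=np.vstack([b,np.zeros((116,400,3),np.uint8)])
cv2.imwrite("pics/ap.png",np.hstack([a,b]))
E
```

```text
time_s: 2.2
position: [0.4743, 0.0822, 0.1998]
tool_rot: [[-0.998, -0.056, -0.003], [-0.056, 0.998, 0.0], [0.003, 0.0, -1.0]]
ft_force: [-1.2, 0.9, -0.1]
grip_width: -0.0
[0.47432872 0.08216878 0.19979131] [-0.03 -0.05  0.4 ]
[[-0.998 -0.056 -0.003]
 [-0.056  0.998  0.   ]
 [ 0.003  0.    -1.   ]]
```

View pics/ap.png

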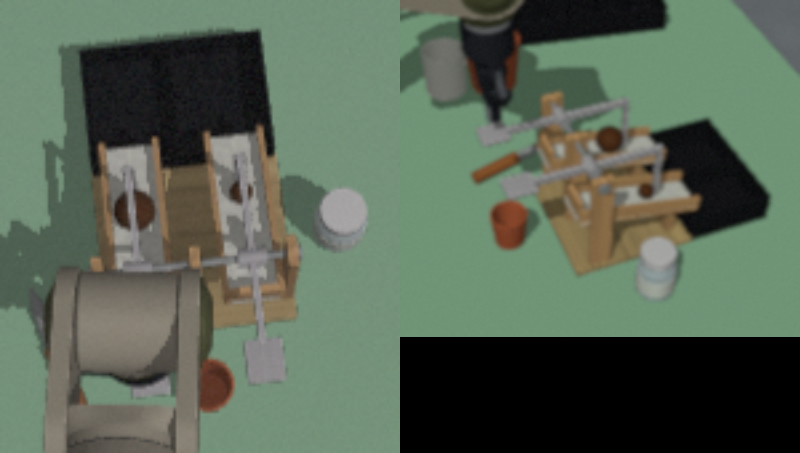

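The closed fingers hang just above the left plate (side crop at 495,125). The avocado stone is in the left lane (top crop at 133,210). Pressing now.

```bash
python3 -m pendant '[0,-0.03,-0.04,0.15,0,0,0, 0,0,0,0.15,0,0,0, 0,0,0,0.15,0,0,0, 0,0,0,0.15,0,0,0, 0,0,0,0.15,0,0,0, 0,0,0,0.15,0,0,0, 0,0,0,0.15,0,0,0, 0,0,0,0.1,0,0,0, 0,0,0,0.05,0,0,0, 0,0,0,0,0,0,0, 0,0,0,0,0,0,0]'
cat > look.py <<'E'
import sys
from rig import *
import numpy as np,cv2
o=observe();print(o["position"],o["ft_force"])
a=get_image("top")["frame"][115:285,195:345,::-1];b=get_image("side")["frame"][130:290,200:390,::-1]
a=cv2.resize(a,(400,453));b=cv2.resize(b,(400,337));b=np.vstack([b,np.zeros((116,400,3),np.uint8)])
cv2.imwrite(f"pics/{sys.argv[1]}.png",np.hstack([a,b]))
E
python3 look.py p1
```

```text
time_s: 3.4
position: [0.4764, 0.0802, 0.1414]
tool_rot: [[-0.998, -0.057, -0.001], [-0.057, 0.998, -0.0], [0.001, -0.0, -1.0]]
ft_force: [-0.0, 0.5, 3.2]
grip_width: -0.0001
[0.47643037 0.08018669 0.14137451] [-2.33124004e-03  4.94932816e-01  3.24038702e+00]
```

View pics/p1.png

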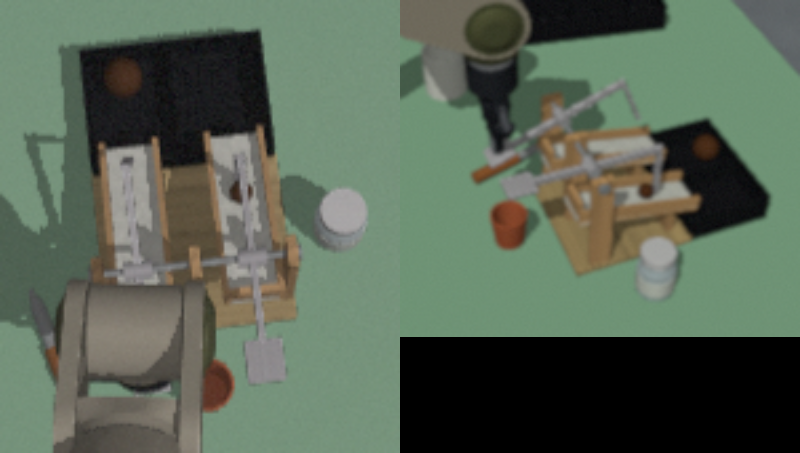

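The lever is down and the stone is already in the tray (top crop at 123,77). I'll hold until it has settled.

```bash
python3 -m pendant '[0,0,0,0,0,0,0, 0,0,0,0,0,0,0, 0,0,0,0,0,0,0, 0,0,0,0,0,0,0, 0,0,0,0,0,0,0, 0,0,0,0,0,0,0, 0,0,0,0,0,0,0, 0,0,0,0,0,0,0, 0,0,0,0,0,0,0, 0,0,0,0,0,0,0]'
python3 look.py p2
python3 - <<'E'
from rig import *
from h import *
for k in range(2):
    d=get_image("top");P=pts(d);f=d["frame"].astype(int)[120:175,225:300]
    m=f[...,0]-f[...,2]>25; v,u=np.nonzero(m); q=P[120:175,225:300][m];print(m.sum(),u.mean()+225,v.mean()+120,np.nanmedian(q,0).round(3),np.nanmax(q[:,2]))
E
```

```text
time_s: 4.5
position: [0.4765, 0.0802, 0.1413]
tool_rot: [[-0.998, -0.057, -0.0], [-0.057, 0.998, 0.0], [0.0, 0.0, -1.0]]
ft_force: [-2.5, -1.2, 3.0]
grip_width: -0.0
[0.47654433 0.08019925 0.14126877] [-2.48753354 -1.230044    2.96810275]
242 254.7479338842975 155.18595041322314 [0.834 0.091 0.048] 0.09217204048593326
238 254.73949579831933 155.1344537815126 [0.835 0.091 0.048] 0.09519450926219929
```

View pics/p2.png

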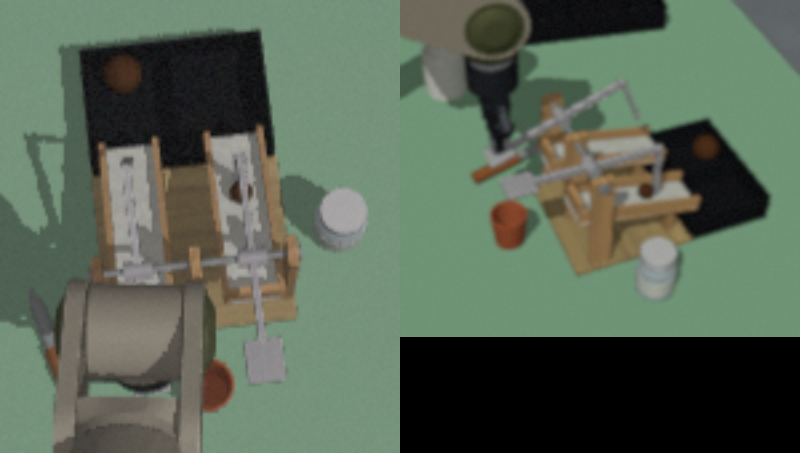

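Stone is at rest in the left half of the tray (top crop 123,72), with its upper surface about 48–50 mm high. Releasing.

```bash
python3 -m pendant '[0,0,0,-0.15,0,0,0, 0,0,0,-0.15,0,0,0, 0,0,0,-0.15,0,0,0, 0,0,0,-0.15,0,0,0, 0,0,0,-0.2,0,0,0, 0,0,0,-0.3,0,0,0, 0,0,0,-0.4,0,0,0, 0,0,0,-0.5,0,0,0, 0,0,0,-0.5,0,0,0, 0,0,0,-0.3,0,0,0, 0,0,0,0,0,0,0, 0,0,0,0,0,0,0]'
python3 -m pendant '[0,0.3,0,0,0,0,0, 0,0.6,0,0,0,0,0, 0,0.6,0,0,0,0,0, 0,0.3,0,0,0,0,0, 0,0,0,0,0,0,0, 0,0,0,0,0,0,0, 0,0,0,0,0,0,0]'
python3 look.py p3
python3 - <<'E'
from h import *
from rig import *
d=get_image("top");P=pts(d)
for u,v in((251,255),(294,250)):
    q=P[v-4:v+5,u-4:u+5].reshape(-1,3);print(np.median(q,0).round(4))
f=d["frame"].astype(int)[120:170,230:298];m=f[...,0]-f[...,2]>25;v,u=np.nonzero(m);print(m.sum(),u.mean()+230,v.mean()+120,np.nanmedian(P[120:170,230:298][m],0).round(3))
E
```

```text
time_s: 5.9
position: [0.4766, 0.0802, 0.281]
tool_rot: [[-0.998, -0.057, -0.0], [-0.057, 0.998, 0.0], [0.0, 0.0, -1.0]]
ft_force: [-0.5, -1.0, -0.6]
grip_width: -0.0
time_s: 6.6
position: [0.3875, 0.075, 0.2809]
tool_rot: [[-0.998, -0.057, -0.001], [-0.057, 0.998, 0.0], [0.001, 0.0, -1.0]]
ft_force: [0.4, -0.6, -1.0]
grip_width: 0.0001
[0.3874927  0.07497546 0.28090057] [ 0.42074636 -0.6491336  -1.02609865]
[0.4146 0.0617 0.5702]
[ 0.4789 -0.0375  0.1788]
171 251.5906432748538 149.8187134502924 [0.843 0.094 0.045]
```

View pics/p3.png

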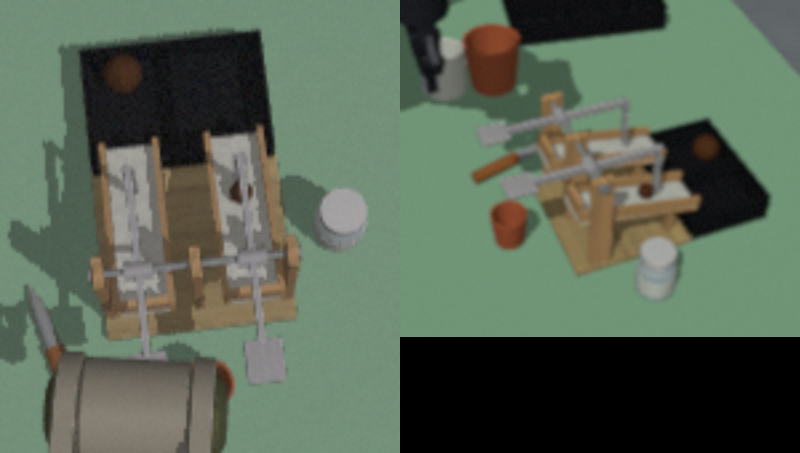

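```bash
python3 - <<'E'
from h import *
from rig import *
P=pts(get_image("side"));P0=pts(load("side0"))
for u,v in((245,194),(258,218)):
    for Q in(P,P0): print(np.median(Q[v-2:v+3,u-3:u+4].reshape(-1,3),0).round(4))
close_job()
E
```

```text
[0.4745 0.072  0.1777]
[0.4742 0.0701 0.1769]
[ 0.4835 -0.0447  0.178 ]
[nan nan nan]
the job is handed in; nothing more can be done
```

The job is handed in. I pressed the left lever's plate about 37 mm down with the closed fingers, at about 3 N, and held it until the avocado stone had rolled into the black tray. I then let the lever up and backed the arm clear, 6.6 s into the 32 s allowed.

**Last checks:**
- **Stone:** it rests in the left half of the tray, near world (0.84, 0.09), with its upper surface at about 0.045–0.05 m. I did not measure its centre directly.
- **Left lever:** the plate is back at 0.178 m, against 0.177 m before the press.
- **Right lever:** the plate reads 0.178–0.179 m and looks unmoved in the pictures.
- **Chestnut:** still behind its gate in the last picture.
- **Other things on the table:** the pot, jar and large pot look unmoved in the last picture. The dibber and mug are partly hidden there, and the trowel is outside the final crop, so I did not recheck it.

**Gaps and disagreements:**
- **Plate height:** triangulating it gave 0.172 m, while the depth images gave 0.177 m and the task text 0.179 m. I used the depth value.
- **Right plate:** the "before" depth reading from the side camera came out empty, so for that view I had only the later value.

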